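# Open the catch tray's clips with the fork key and collect the can

## Task

The last sealed can still stands in the catch tray at the end of the belt, held down by two swivel clips. With the fork key from the tool pan, turn the captive screws of both clips anticlockwise as far as they go, touching screws and clips only with the key, and then stand the key upright in the tool pan again. After that, set the can (do not drop it) upright in the tote with the two cans that are already there, which must stay standing.

Things in the scene. Friction and masses are not known exactly. Their poses are not given: they have to be found in the camera images.
- catch: stainless catch tray, fixed, 220 x 180 mm, rim 22 mm high and 4 mm thick, floor 4 mm thick; origin at the centre of its underside, z up. The can stands at its middle. Two posts 18 mm thick stand at y = +50 and -50 mm and carry the clips (underside at z = 82 mm). On its +x side, from x = 130 mm on, is a belt conveyor 140 mm wide, 123 mm high, with a drive box 135 mm high at x = 370 mm.
- clip_left (a joint): hinge of the left (tray's +y) clip with its captive screw head, vertical axis. 0: clip points at the middle of the can, over its lid; grows anticlockwise from above; stop at 1.45, clear of it. Starts at 0 to 0.3, stays where left (0.08 N m friction). Clip: steel strip 14 mm wide, 5 thick, reaching 38 mm from the axis. Screw head: upright bar 28 long, 6 wide, 11 tall, along the clip, on the axis.
- clip_right (a joint): hinge of the right (tray's -y) clip with its captive screw head, vertical axis. 0: clip points at the middle of the can, over its lid; grows anticlockwise from above; stop at 1.45, clear of it. Starts at 0 to 0.3, stays where left (0.08 N m friction). Clip: steel strip 14 mm wide, 5 thick, reaching 38 mm from the axis. Screw head: upright bar 28 long, 6 wide, 11 tall, along the clip, on the axis.
- clip_left_head (a point): point on the screw axis of the left clip, on the clip's top face, where the foot of the key comes to rest when seated (the 11 mm bar rises from here; 87 mm above the tray's underside). Turns with the clip: its x axis runs along the bar and towards the clip's tip, z up. 50 mm from the can's standing place along the tray's +y axis.
- clip_right_head (a point): point on the screw axis of the right clip, on the clip's top face, where the foot of the key comes to rest when seated (the 11 mm bar rises from here; 87 mm above the tray's underside). Turns with the clip: its x axis runs along the bar and towards the clip's tip, z up. 50 mm from the can's standing place along the tray's -y axis.
- can: sealed food can, plain metal, 56 mm across, 75 mm tall, about 0.25 kg, standing in the catch tray under the clips (3 mm below them); origin at the centre of its underside, z up along its axis.
- key: fork key, about 0.25 kg, 94 mm tall, standing on its foot; origin at the centre of the foot's underside, z up. Foot: steel fork 34 x 34 mm with a slot 10 mm wide, 14 deep, open below, right through along the key's x axis; it straddles a screw's bar. Then a shoulder 34 mm across to z = 22, a neck 16 mm across to z = 50, and a flat black grip from z = 50 to 94 mm, 44 wide along x, 14 thick along y.
- pan: shallow aluminium tool pan, fixed, 170 x 210 mm, rim 14 mm high and 4 mm thick, floor 4 mm thick; origin at the centre of its underside, z up. The key stands in its +y half; a marker pen (110 mm) and a can lid lie in the other half.
- tote: open grey plastic tote, fixed, 280 x 200 mm, 60 mm high, walls and floor 5 mm thick; origin at the centre of its underside, z up. Two cans stand in its +x half, the -x half is free.
- tote_free (a point): point on the tote's inner floor (5 mm above its underside), 50 mm from the centre towards -x: the middle of the free space.
- tote_can1: sealed can like the other (56 x 75 mm), standing in the tote's +x, +y quarter; origin at the centre of its underside.
- tote_can2: the same, in the tote's +x, -y quarter.
Things that resemble listed ones, but are neither listed nor needed, are in the scene too. What is shaped like the key but blue or yellow is not meant.

How it is judged:
By the outcome, as a careful person would: the job done as asked, in the order asked, and still so for the second after the job is handed in, with the robot touching nothing.
It also fails if it takes over 72 s, if anything falls off the work surface, if the arm or the gripper's body presses on something with over 40 N, if the wrist force passes 120 N, or if a joint passes its speed limit or range.

## Robot

A 6-joint arm with a two-finger parallel gripper is mounted at the origin on the work surface. World frame = base frame: x ahead of the robot, y to its left, z up, the work surface at z = 0. Lengths are in m, angles in rad, forces in N, time in s.
With the tool pointing down it reaches from about 0.275 to 0.725 m from the base axis. Payload 15.9 kg.
Tool frame: the origin (TCP) lies midway between the tips of the shut fingers; the grasp point (between the pads) lies 19 mm behind it; x points along the fingers, y is the direction in which the jaws open and shut, and the axes are right-handed (so a half turn about x gives the same grasp; the last joint's range is limited). The gripper opens to 85 mm and grips with 20 to 120 N. Pads are 22 mm wide; open, the fingers measure 114 mm over their backs; the gripper's body (76 mm by 85 mm) begins 54 mm behind the grasp point. The pads swing forward as they close: fully open they stand 13 mm farther back than shut.
Start: joints at [-1.238, 0.213, -0.034, 1.323, 0, 1.571], TCP at [0.163, -0.473, 0.231] pointing down, gripper open.
Joint ranges: [-2.98, 2.98], [-0.74, 1.72], [-1.14, 1.35], [-2.1, 2.04], [-1.57, 1.44], [-3.14, 3.14]. Speed limits (rad/s): [1.89, 1.89, 2.39, 2.57, 3.14, 3.14].

## Interface

Orientations are given as a 3x3 rotation matrix whose columns are the frame's x, y, z axes.
In Python, from workcell import ctrl gives the robot as it stands.
- The arm moves only by the tool step_arm, never from a script. Its argument "rows" is a list of rows, each an object with "delta_pos": the shift along the tool's x, y, z in cm, a list of three; "delta_rot": the turn, a rotation vector about the tool's x, y, z in degrees, a list of three. In form: [{"delta_pos": [x, y, z], "delta_rot": [wx, wy, wz]}, ...]. A call has 1 to 8 rows; each row is the pose to reach, as a shift and turn from the pose commanded when the call began, along the tool's axes at that moment; what a row does not reach only later rows make up. A row lasts 1/12 s, in which the tool goes at most 41.7 mm and 7.16 degrees, less where a joint would pass 70% of its speed; a pose out of reach is approached as far as the arm can. A call with a gripper value outside its range is refused whole. "jaw" is the closure, from 0 (fully open) to 1 (shut), set as the call begins (left out, the last holds). The fingers move at their own pace and stop on an object; "squeeze" is the grip in N (left out, the last holds). Time passes only in rows, so rows that repeat a pose let the fingers close. It gives the time, the measured TCP pose, the force and the opening at its end, in the units of the state.
- ctrl.read_state(): the state, without advancing time (a new reading comes with each control period).
- ctrl.read_camera(name): name is "scene" or "top" or "wrist"; returns a dict with "color" (400x640x3 uint8, blue, green, red), "fx", "fy", "cx", "cy" (pixels), "eye" and "orientation" of the camera in the world. Camera axes: x right, y up, looking along -z (the intrinsics and any distortion apply to the point x, -y, -z); pixel columns grow to the right and rows downward; lengths in m; the calibration is good to about 2 mm. A picture is of the moment at which its call begins. There is no depth.
- ctrl.sign_off(): hands the job in, once; it reports no verdict.
The state is a dict: "time_s": time; "joint_pos": joint angles; "qd": joint speeds; "effort": joint torques, N m; "position": TCP position; "orientation": TCP orientation; "wrist_force": force on the tool from outside, world axes, zero at the start; "wrist_torque": the same for the moment, N m; "opening": finger opening in m.
Only numpy, scipy, OpenCV 4.12 (cv2) and the standard library are available. Lean on these libraries where they do the work, as an engineer would, in place of code of your own. Each camera call takes 0.05 s, during which the arm holds its last target. There are 200 camera calls.

## Working session

There is one attempt and no reset: what is moved stays moved. The work goes in short steps, Python scripts to look and compute and a tool call to move; the robot and the scene stay as the last step left them, time stands still between calls to the robot, and variables do not carry over. Pictures are saved under pics/ and viewed, about 8 in all and at most 12, crops included, and the job is handed in when it is done.

Besides the shell and the picture viewer there is one more tool, called by a JSON object that holds its "fn" and its "kwargs", one argument or row to a line. step_arm: Moves the arm, as the interface text tells. Its arguments: {"type":"object","properties":{"rows":{"type":"array","items":{"type":"object","properties":{"delta_pos":{"type":"array","items":{"type":"number"}},"delta_rot":{"type":"array","items":{"type":"number"}}}}},"jaw":{"type":"number"},"squeeze":{"type":"number"}},"required":["rows"]}

```bash
ls; mkdir -p pics; cat > h.py <<'E'
import numpy as np, cv2
from workcell import ctrl
def cam(n,save=None):
    c=ctrl.read_camera(n)
    if save: cv2.imwrite('pics/'+save,c['color'])
    return c
def ray(c,u,v):
    d=np.array([(u-c['cx'])/c['fx'],-(v-c['cy'])/c['fy'],-1.]); 
    return np.array(c['eye']),np.array(c['orientation'])@d
def on(c,u,v,z):
    e,d=ray(c,u,v); return e+d*(z-e[2])/d[2]
def proj(c,p):
    q=np.array(c['orientation']).T@(np.array(p)-np.array(c['eye'])); q=q/-q[2]
    return c['cx']+c['fx']*q[0], c['cy']-c['fy']*q[1]
def to_tool(p,R=None):
    "shift in cm along tool axes from present pose to world TCP p; rotvec deg to R"
    s=ctrl.read_state(); R0=np.array(s['orientation'])
    d=R0.T@(np.array(p)-np.array(s['position']))*100
    r=np.zeros(3) if R is None else np.degrees(cv2.Rodrigues(R0.T@R)[0].ravel())
    return d.round(2),r.round(1)
E
python3 - <<'E'
from h import *
s=ctrl.read_state(); print({k:np.round(v,3).tolist() for k,v in s.items()})
for n in('scene','top'):
    c=cam(n,n+'0.png'); print(n,{k:np.round(v,4).tolist() for k,v in c.items() if k!='color'})
E
```

```text
pics
{'time_s': 0.0, 'joint_pos': [-1.238, 0.213, -0.035, 1.324, 0.0, 1.571], 'qd': [0.001, -0.0, 0.001, -0.001, 0.0, 0.0], 'effort': [-0.0, -68.615, 48.712, 0.017, 0.0, 0.0], 'position': [0.163, -0.472, 0.231], 'orientation': [[-0.0, 0.327, -0.945], [0.001, -0.945, -0.327], [-1.0, -0.001, -0.0]], 'wrist_force': [-0.415, -0.146, -0.69], 'wrist_torque': [0.011, 0.002, 0.003], 'opening': 0.085}
scene {'fx': 396.5713, 'fy': 396.5713, 'cx': 316.4965, 'cy': 195.4658, 'eye': [1.0317, -0.2709, 0.8763], 'orientation': [[0.5296, -0.6734, 0.5159], [0.8483, 0.421, -0.3213], [-0.0008, 0.6078, 0.7941]]}
top {'fx': 508.0296, 'fy': 508.0296, 'cx': 325.7745, 'cy': 197.7638, 'eye': [0.3939, 0.0351, 1.6906], 'orientation': [[-0.0264, 0.9951, -0.0954], [-0.9995, -0.0279, -0.0145], [-0.0171, 0.095, 0.9953]]}
```

View pics/top0.png

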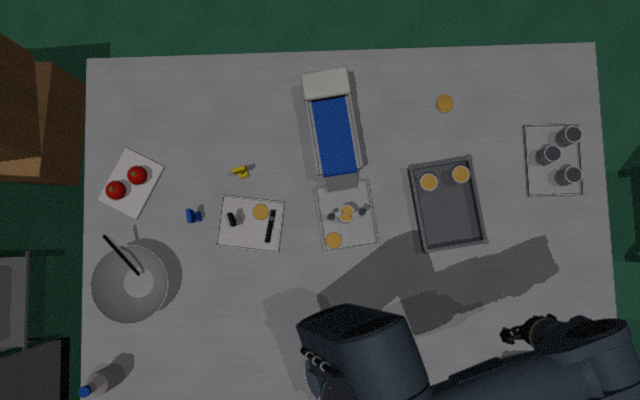

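View pics/scene0.png

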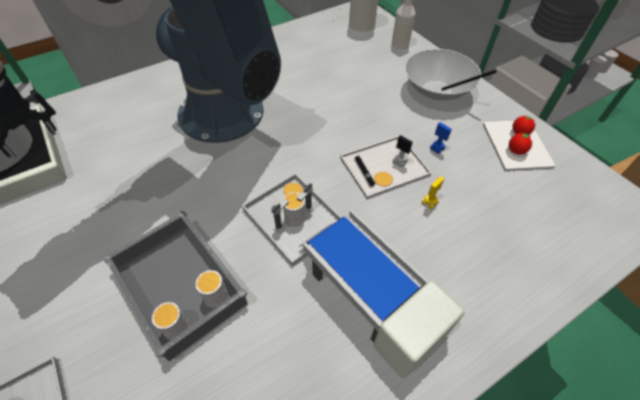

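Top view: the black key is at (232,219), standing in the tool pan. The blue (194,215) and yellow (240,172) look-alikes are outside the pan. The can is in the catch tray at (346,213) with the clips at about (333,215) and (362,211), a loose lid is at (334,240), and the tote is at (447,203) with cans at (429,182) and (461,174). Next I'll enlarge to confirm.

```bash
python3 - <<'E'
from h import *
t=cv2.imread('pics/top0.png'); s=cv2.imread('pics/scene0.png')
f=lambda i,x,y,w,h,k:cv2.resize(i[y:y+h,x:x+w],None,fx=k,fy=k,interpolation=cv2.INTER_CUBIC)
a=f(t,205,165,190,95,4)[:, :760]
b=np.hstack([f(s,335,120,95,54,4),f(s,250,165,95,54,4)])
im=cv2.convertScaleAbs(np.vstack([a,b]),alpha=1.5)
print(im.shape); cv2.imwrite('pics/crop1.png',im)
E
```

```text
(596, 760, 3)
```

View pics/crop1.png

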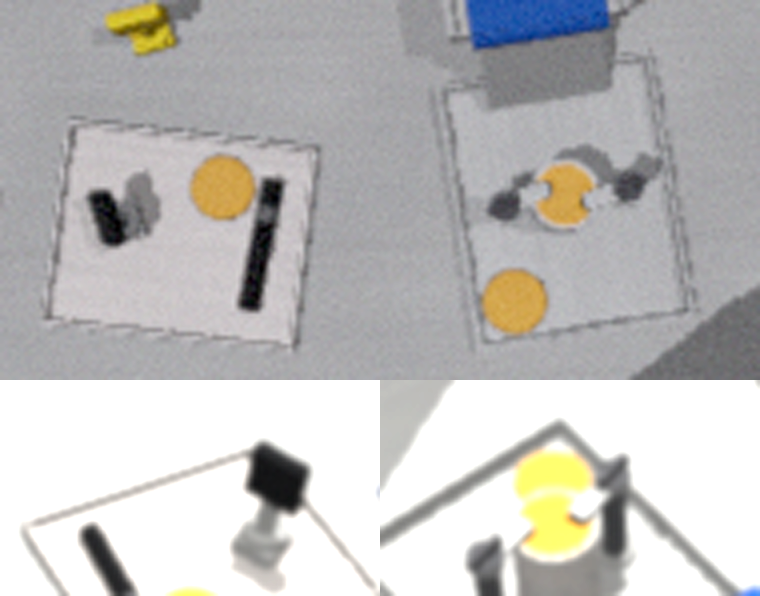

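Confirmed: the black-gripped key with a steel fork stands in the pan; crop grip ends are (97,192)–(115,245). The clips reach over the can lid, with posts at crop (505,207) and (632,185).

```bash
python3 - <<'E'
from h import *
c=cam('top'); s=cam('scene')
T=lambda x,y,z:on(c,205+(x-1.5)/4,165+(y-1.5)/4,z)
def show(n,p): print(n,np.round(p,4).tolist())
img=c['color']; g=img.max(2)
# key grip
m=np.zeros(g.shape,np.uint8); m[205:235,222:242]=(g[205:235,222:242]<40)
r=cv2.minAreaRect(cv2.findNonZero(m)); print('keyrect',r)
B=cv2.boxPoints(r)
for b in B: show('k',on(c,*b,.098))
show('keyc',on(c,*r[0],.098))
# scene key grip
h=s['color'].max(2); m=np.zeros(h.shape,np.uint8); m[132:155,393:415]=(h[132:155,393:415]<60)
mm=cv2.moments(m,True); u,v=mm['m10']/mm['m00'],mm['m01']/mm['m00']; print(u,v)
# triangulate centroids
e1,d1=ray(c,*r[0]); e2,d2=ray(s,u,v); A=np.stack([d1,-d2],1); k=np.linalg.lstsq(A,e2-e1,rcond=None)[0]
show('tri',e1+d1*k[0]);show('tri2',e2+d2*k[1])
for n,P in(('tray',[(442,90),(652,58),(692,312),(476,347)]),('pan',[(72,120),(318,147),(295,345),(46,318)])):
    z=.022 if n=='tray' else .014
    P=np.array([T(*p,z) for p in P]); 
    for p in P: show(n,p)
    show(n+'c',P.mean(0)); print('sides',np.linalg.norm(np.roll(P,-1,0)-P,axis=1).round(3))
show('postL',T(505,207,.09));show('postR',T(632,185,.09))
# orange lids
hsv=cv2.cvtColor(img,cv2.COLOR_BGR2HSV); o=cv2.inRange(hsv,(8,120,80),(28,255,255))
n,l,st,ce=cv2.connectedComponentsWithStats(o)
for i in range(1,n):
    if st[i,4]>40: print(ce[i].round(1),st[i,4],'z79',on(c,*ce[i],.079).round(4),'z80',on(c,*ce[i],.08).round(4))
# tote corners top rim
for p in((409,166),(472,156),(486,243),(422,252)): show('tote',on(c,*p,.06))
E
```

```text
keyrect ((231.8500213623047, 219.04998779296875), (13.28156566619873, 5.375871658325195), 71.56504821777344)
k [0.5051, 0.3701, 0.098]
k [0.51, 0.3539, 0.098]
k [0.47, 0.341, 0.098]
k [0.4651, 0.3571, 0.098]
keyc [0.4875, 0.3555, 0.098]
403.6233766233766 144.23376623376623
tri [0.4888, 0.36, 0.0758]
tri2 [0.4873, 0.3581, 0.0753]
tray [0.5901, 0.0936, 0.022]
tray [0.6118, -0.0807, 0.022]
tray [0.4019, -0.1061, 0.022]
tray [0.3781, 0.071, 0.022]
trayc [0.4955, -0.0055, 0.022]
sides [0.176 0.211 0.179 0.213]
pan [0.5747, 0.4025, 0.014]
pan [0.5464, 0.1979, 0.014]
pan [0.3836, 0.2199, 0.014]
pan [0.4111, 0.4252, 0.014]
panc [0.4789, 0.3114, 0.014]
sides [0.207 0.164 0.207 0.165]
postL [0.4879, 0.0438, 0.09]
postR [0.5025, -0.0567, 0.09]
[444.3 103. ] 220 z79 [ 0.8452 -0.3326  0.079 ] z80 [ 0.8449 -0.3323  0.08  ]
[ 21.1 166.9] 527 z79 [0.6764 1.0426 0.079 ] z80 [0.6762 1.042  0.08  ]
[240.4 171.5] 115 z79 [0.6406 0.3305 0.079 ] z80 [0.6405 0.3303 0.08  ]
[460.6 173.9] 160 z79 [ 0.6128 -0.373   0.079 ] z80 [ 0.6127 -0.3727  0.08  ]
[428.5 181.7] 159 z79 [ 0.5907 -0.27    0.079 ] z80 [ 0.5905 -0.2698  0.08  ]
[260.3 211.6] 183 z79 [0.51   0.2681 0.079 ] z80 [0.5099 0.268  0.08  ]
[346.  213.5] 126 z79 [ 0.4964 -0.0044  0.079 ] z80 [ 0.4964 -0.0044  0.08  ]
[333.3 240. ] 186 z79 [0.4136 0.0383 0.079 ] z80 [0.4136 0.0383 0.08  ]
tote [0.6458, -0.2131, 0.06]
tote [0.6725, -0.4176, 0.06]
tote [0.3914, -0.4469, 0.06]
tote [0.3683, -0.2428, 0.06]
```

```bash
cat >> h.py <<'E'
def Rdown(deg):
    "tool pointing down, tool y at yaw deg"
    a=np.radians(deg); y=np.array([np.cos(a),np.sin(a),0]); x=np.array([0,0,-1.]); return np.stack([x,y,np.cross(x,y)],1)
E
python3 -c "
from h import *
print(to_tool((.44,-.005,.33),Rdown(7)))"
```

```text
(array([ -9.88, -35.14, -41.42]), array([-77.9,  -0. ,   0. ]))
```

{"fn": "step_arm", "kwargs": {
  "rows": [
    {"delta_pos": [-9.9,-35.1,-41.4],"delta_rot": [-77.9,0,0]},
    {"delta_pos": [-9.9,-35.1,-41.4],"delta_rot": [-77.9,0,0]},
    {"delta_pos": [-9.9,-35.1,-41.4],"delta_rot": [-77.9,0,0]},
    {"delta_pos": [-9.9,-35.1,-41.4],"delta_rot": [-77.9,0,0]},
    {"delta_pos": [-9.9,-35.1,-41.4],"delta_rot": [-77.9,0,0]},
    {"delta_pos": [-9.9,-35.1,-41.4],"delta_rot": [-77.9,0,0]},
    {"delta_pos": [-9.9,-35.1,-41.4],"delta_rot": [-77.9,0,0]},
    {"delta_pos": [-9.9,-35.1,-41.4],"delta_rot": [-77.9,0,0]}
  ]
}}

```text
time_s: 0.87
position: [0.3308, -0.1885, 0.2916]
orientation: [[0.0, 0.973, -0.23], [-0.0, -0.23, -0.973], [-1.0, 0.0, 0.0]]
wrist_force: [0.5, -0.9, 0.1]
opening: 0.0855
```

```bash
python3 -c "
from h import *
print(to_tool((.44,-.005,.33),Rdown(7)), ctrl.read_state()['joint_pos'])"
```

```text
(array([ -3.84,   6.41, -20.37]), array([-20.3,   0. ,  -0. ])) [-5.18021709e-01 -3.62749759e-02 -1.58927631e-01  1.44771552e+00
  2.87495579e-05  1.28501693e+00]
```

{"fn": "step_arm", "kwargs": {
  "rows": [
    {"delta_pos": [-3.8,6.4,-20.4],"delta_rot": [-20.3,0,0]},
    {"delta_pos": [-3.8,6.4,-20.4],"delta_rot": [-20.3,0,0]},
    {"delta_pos": [-3.8,6.4,-20.4],"delta_rot": [-20.3,0,0]},
    {"delta_pos": [-3.8,6.4,-20.4],"delta_rot": [-20.3,0,0]},
    {"delta_pos": [-3.8,6.4,-20.4],"delta_rot": [-20.3,0,0]},
    {"delta_pos": [-3.8,6.4,-20.4],"delta_rot": [-20.3,0,0]},
    {"delta_pos": [-3.8,6.4,-20.4],"delta_rot": [-20.3,0,0]},
    {"delta_pos": [-3.8,6.4,-20.4],"delta_rot": [-20.3,0,0]}
  ]
}}

```text
time_s: 1.53
position: [0.4407, -0.007, 0.3288]
orientation: [[-0.001, 0.993, 0.118], [-0.0, 0.118, -0.993], [-1.0, -0.001, 0.0]]
wrist_force: [0.4, -0.3, -0.4]
opening: 0.0857
```

```bash
python3 - <<'E'
from h import *
c=cam('wrist','w1.png'); import pickle; pickle.dump(c,open('w1.pkl','wb'))
s=ctrl.read_state(); print(s['position'],{k:np.round(v,4).tolist() for k,v in c.items() if k!='color'})
R=np.array(s['orientation']);print('cam in tool',R.T@(np.array(c['eye'])-s['position']))
im=cv2.convertScaleAbs(c['color'],alpha=1.4); cv2.imwrite('pics/w1b.png',im)
for n,p in dict(can=(.4962,-.005,.079),L=(.4902,.0447,.087),R=(.5022,-.0547,.087)).items(): print(n,proj(c,p))
E
```

```text
[ 0.4403962  -0.00766476  0.32887197] {'fx': 312.8993, 'fy': 312.8993, 'cx': 319.9067, 'cy': 205.5884, 'eye': [0.4332, 0.0585, 0.4719], 'orientation': [[0.9931, -0.1136, -0.0289], [0.1172, 0.9595, 0.2564], [-0.0014, -0.258, 0.9662]]}
cam in tool [-0.14303356  0.00044076 -0.06656776]
can (np.float64(363.71928462986904), np.float64(179.4383461510056))
L (np.float64(365.99648224436874), np.float64(139.5830252207656))
R (np.float64(363.2517069413303), np.float64(218.9409079097835))
```

View pics/w1b.png

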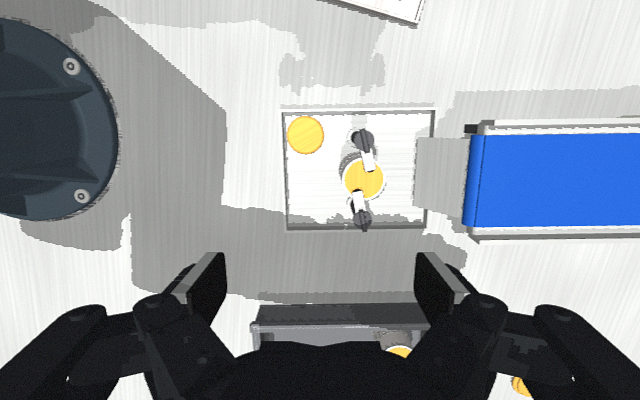

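Wrist view: the can lid is at (363,180), left screw at about (362,138), right screw at about (362,220), matching the top-view estimate. Moving closer to measure the clips.

{"fn": "step_arm", "kwargs": {
  "rows": [
    {"delta_pos": [6,2,2],"delta_rot": [0,0,0]},
    {"delta_pos": [12.5,4.4,5],"delta_rot": [0,0,0]},
    {"delta_pos": [12.5,4.4,5],"delta_rot": [0,0,0]},
    {"delta_pos": [12.5,4.4,5],"delta_rot": [0,0,0]},
    {"delta_pos": [12.5,4.4,5],"delta_rot": [0,0,0]},
    {"delta_pos": [12.5,4.4,5],"delta_rot": [0,0,0]}
  ]
}}

```text
time_s: 2.08
position: [0.4892, -0.0529, 0.2042]
orientation: [[-0.001, 0.994, 0.114], [0.0, 0.114, -0.994], [-1.0, -0.001, -0.0]]
wrist_force: [0.0, -0.5, 0.2]
opening: 0.0853
```

```bash
python3 - <<'E'
from h import *
import pickle
c=cam('wrist','w2.png'); pickle.dump(c,open('w2.pkl','wb'))
L=proj(c,(.4902,.0447,.087));R=proj(c,(.5022,-.0547,.087)); print(L,R, c['eye'])
u=int((L[0]+R[0])/2)-80; v=int((L[1]+R[1])/2)-90; u=max(u,0);v=max(v,0);print('off',u,v)
im=cv2.resize(c['color'][v:v+180,u:u+160],None,fx=3.3,fy=3.3,interpolation=cv2.INTER_CUBIC); im=cv2.convertScaleAbs(im,alpha=1.1);cv2.imwrite('pics/w2b.png',im)
E
```

```text
(np.float64(335.6534808798287), np.float64(81.08760078123257)) (np.float64(334.9065739923467), np.float64(205.40612456219972)) [0.48206703 0.01266007 0.34729651]
off 255 53
```

View pics/w2b.png

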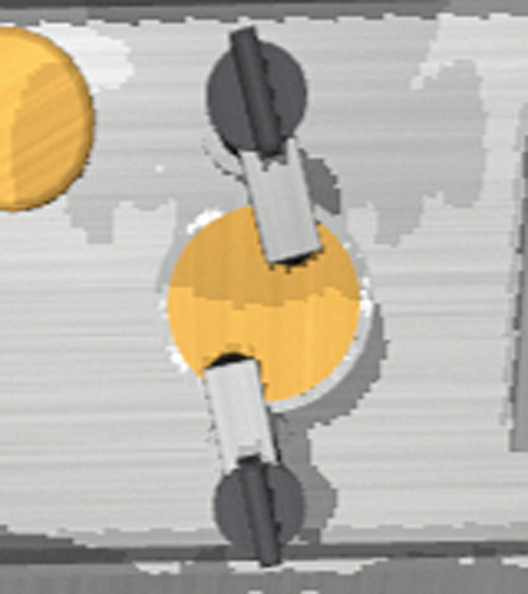

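The near view shows both clips clearly: the left bar runs crop (243,32)–(270,152) and its clip tip is at (291,256). The right bar runs (252,460)–(270,562) with its tip at (231,362), and the lid centre is about (264,305).

```bash
python3 - <<'E'
from h import *
import pickle
c=pickle.load(open('w2.pkl','rb'))
P=lambda x,y,z:on(c,255+(x+.5)/3.3-.5,53+(y+.5)/3.3-.5,z)
ang=lambda d:np.degrees(np.arctan2(d[1],d[0]))
for n,a,b,t,e1,e2 in(('L',(243,32),(270,150),(291,256),((240,155),(263,262)),((297,137),(320,248))),('R',(270,562),(252,462),(231,362),((276,462),(257,362)),((223,468),(205,374)))):
    A,B,Tt=P(*a,.098),P(*b,.098),P(*t,.087); M=(A+B)/2
    print(n,'bar mid',M.round(4),'len',np.linalg.norm(B-A).round(4),'ang',ang(B-A).round(1),'tip dist',np.linalg.norm((Tt-M)[:2]).round(4),'ang',ang(Tt-M).round(1),[ang(P(*e[1],.087)-P(*e[0],.087)).round(1) for e in(e1,e2)])
print('lid',P(264,305,.079).round(4))
print('discs',P(257,97,.087).round(4),P(259,507,.087).round(4))
E
```

```text
L bar mid [0.4874 0.0435 0.098 ] len 0.0257 ang -69.2 tip dist 0.0375 ang -69.3 [np.float64(-70.4), np.float64(-70.0)]
R bar mid [ 0.5007 -0.0542  0.098 ] len 0.0264 ang 107.0 tip dist 0.0371 ang 108.3 [np.float64(107.9), np.float64(107.2)]
lid [ 0.496  -0.0045  0.079 ]
discs [0.4879 0.0437 0.087 ] [ 0.5008 -0.0557  0.087 ]
```

```bash
python3 -c "
from h import *
print(to_tool((.488,.3575,.20),Rdown(108)))"
```

```text
(array([  0.53,   4.51, -40.75]), array([-101.4,    0. ,   -0. ]))
```

{"fn": "step_arm", "kwargs": {
  "rows": [
    {"delta_pos": [0.5,4.5,-40.8],"delta_rot": [-101.4,0,0]},
    {"delta_pos": [0.5,4.5,-40.8],"delta_rot": [-101.4,0,0]},
    {"delta_pos": [0.5,4.5,-40.8],"delta_rot": [-101.4,0,0]},
    {"delta_pos": [0.5,4.5,-40.8],"delta_rot": [-101.4,0,0]},
    {"delta_pos": [0.5,4.5,-40.8],"delta_rot": [-101.4,0,0]},
    {"delta_pos": [0.5,4.5,-40.8],"delta_rot": [-101.4,0,0]},
    {"delta_pos": [0.5,4.5,-40.8],"delta_rot": [-101.4,0,0]},
    {"delta_pos": [0.5,4.5,-40.8],"delta_rot": [-101.4,0,0]}
  ]
}}

```text
time_s: 2.8
position: [0.4878, 0.284, 0.2026]
orientation: [[0.003, 0.433, 0.901], [0.002, 0.901, -0.433], [-1.0, 0.003, 0.002]]
wrist_force: [1.2, 0.1, -0.1]
opening: 0.0856
```

```bash
python3 -c "
from h import *
print(to_tool((.488,.3575,.20),Rdown(108)))"
```

```text
(array([ 0.28,  6.63, -3.17]), array([-43.7,   0.2,  -0.1]))
```

{"fn": "step_arm", "kwargs": {
  "rows": [
    {"delta_pos": [0.3,6.6,-3.2],"delta_rot": [-43.7,0,0]},
    {"delta_pos": [0.3,6.6,-3.2],"delta_rot": [-43.7,0,0]},
    {"delta_pos": [0.3,6.6,-3.2],"delta_rot": [-43.7,0,0]},
    {"delta_pos": [0.3,6.6,-3.2],"delta_rot": [-43.7,0,0]},
    {"delta_pos": [0.3,6.6,-3.2],"delta_rot": [-43.7,0,0]},
    {"delta_pos": [0.3,6.6,-3.2],"delta_rot": [-43.7,0,0]},
    {"delta_pos": [0.3,6.6,-3.2],"delta_rot": [-43.7,0,0]},
    {"delta_pos": [0.3,6.6,-3.2],"delta_rot": [-43.7,0,0]}
  ]
}}

```text
time_s: 3.47
position: [0.4884, 0.3551, 0.1988]
orientation: [[0.002, -0.301, 0.954], [0.001, 0.954, 0.301], [-1.0, 0.001, 0.002]]
wrist_force: [0.9, -0.1, -0.3]
opening: 0.0854
```

```bash
python3 - <<'E'
from h import *
import pickle
c=cam('wrist','w3.png'); pickle.dump(c,open('w3.pkl','wb'))
s=ctrl.read_state();print(s['position'],s['joint_pos'],c['eye'])
K=proj(c,(.488,.3575,.098)); print(K)
u=max(int(K[0])-90,0); v=max(int(K[1])-80,0);print('off',u,v)
im=cv2.resize(c['color'][v:v+160,u:u+180],None,fx=3,fy=3,interpolation=cv2.INTER_CUBIC); cv2.imwrite('pics/w3b.png',im)
E
```

```text
[0.48844253 0.35499821 0.19847977] [6.28469218e-01 4.36681120e-01 1.93927191e-01 1.32620489e+00
 2.94122200e-05 3.24402635e-01] [0.4259277  0.33588422 0.34179168]
(np.float64(321.7962482362491), np.float64(205.54006049811724))
off 231 125
```

View pics/w3b.png

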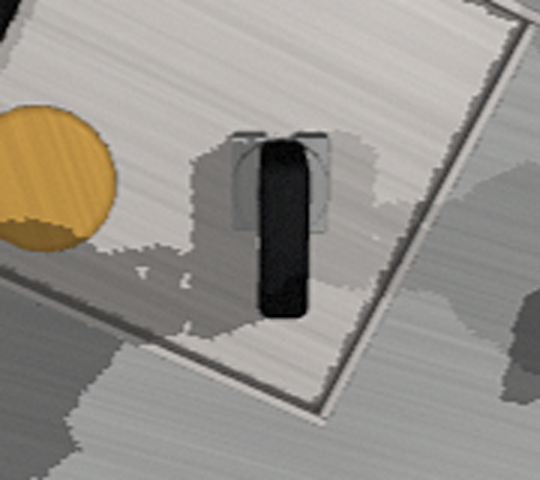

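The key fills crop x 258–308 and y 142–318, and the fork's slot runs parallel to the grip, with the grip vertical in the image so the yaw is right. Next I'll work out the grip centre and the descent.

```bash
python3 - <<'E'
from h import *
import pickle
c=pickle.load(open('w3.pkl','rb'))
P=lambda x,y,z:on(c,231+(x+.5)/3-.5,125+(y+.5)/3-.5,z)
a,b=P(284,318,.098),P(285.5,318-165,.098); d=a-b
print(P(283.5,237,.098),np.linalg.norm(d),np.degrees(np.arctan2(d[1],d[0])))
print('w',np.linalg.norm(P(258,290,.098)-P(308,290,.098)))
print('foot top rear mid z.022-.026',P(280.5,133,.004))
k=P(283.5,237,.098)
print(to_tool((k[0],k[1],.061),Rdown(108)))
print(to_tool((k[0],k[1],.061),Rdown(np.degrees(np.arctan2(d[1],d[0]))+90)))
E
```

```text
[0.48569508 0.35961826 0.098     ] 0.045804712004940386 17.25446213416381
w 0.013635337742005134
foot top rear mid z.022-.026 [0.47205677 0.35589712 0.004     ]
(array([13.75,  0.51, -0.15]), array([-0.6,  0.1, -0. ]))
(array([13.75,  0.51, -0.15]), array([ 0.2,  0.1, -0. ]))
```

{"fn": "step_arm", "kwargs": {
  "rows": [
    {"delta_pos": [3,0.5,0],"delta_rot": [0,0,0]},
    {"delta_pos": [6,0.5,0],"delta_rot": [0,0,0]},
    {"delta_pos": [9,0.5,0],"delta_rot": [0,0,0]},
    {"delta_pos": [12,0.5,0],"delta_rot": [0,0,0]},
    {"delta_pos": [13.7,0.5,0],"delta_rot": [0,0,0]},
    {"delta_pos": [13.7,0.5,0],"delta_rot": [0,0,0]},
    {"delta_pos": [13.7,0.5,0],"delta_rot": [0,0,0]}
  ]
}}

```text
time_s: 4.1
position: [0.4866, 0.3594, 0.0605]
orientation: [[-0.001, -0.301, 0.954], [-0.0, 0.954, 0.301], [-1.0, -0.0, -0.001]]
wrist_force: [0.0, -0.7, 0.1]
opening: 0.0854
```

{"fn": "step_arm", "kwargs": {
  "jaw": 1,
  "squeeze": 90,
  "rows": [
    {"delta_pos": [0,0,0],"delta_rot": [0,0,0]},
    {"delta_pos": [0,0,0],"delta_rot": [0,0,0]},
    {"delta_pos": [0,0,0],"delta_rot": [0,0,0]},
    {"delta_pos": [0,0,0],"delta_rot": [0,0,0]},
    {"delta_pos": [0,0,0],"delta_rot": [0,0,0]},
    {"delta_pos": [0,0,0],"delta_rot": [0,0,0]},
    {"delta_pos": [0,0,0],"delta_rot": [0,0,0]},
    {"delta_pos": [0,0,0],"delta_rot": [0,0,0]}
  ]
}}

```text
time_s: 4.77
position: [0.487, 0.3596, 0.0605]
orientation: [[0.001, -0.303, 0.953], [0.0, 0.953, 0.303], [-1.0, 0.0, 0.001]]
wrist_force: [-0.6, -1.4, 4.6]
opening: 0.0129
```

{"fn": "step_arm", "kwargs": {
  "rows": [
    {"delta_pos": [-3,0,0],"delta_rot": [0,0,0]},
    {"delta_pos": [-7,0,0],"delta_rot": [0,0,0]},
    {"delta_pos": [-11,0,0],"delta_rot": [0,0,0]},
    {"delta_pos": [-15,0,0],"delta_rot": [0,0,0]},
    {"delta_pos": [-18,0,0],"delta_rot": [0,0,0]},
    {"delta_pos": [-18,0,0],"delta_rot": [0,0,0]}
  ]
}}

```text
time_s: 5.27
position: [0.4884, 0.3608, 0.2465]
orientation: [[0.007, -0.303, 0.953], [0.005, 0.953, 0.303], [-1.0, 0.003, 0.008]]
wrist_force: [1.0, 1.3, -3.0]
opening: 0.0129
```

```bash
python3 - <<'E'
from h import *
import pickle
c=cam('wrist','w4.png'); pickle.dump(c,open('w4.pkl','wb'))
s=ctrl.read_state();print(s['position'],s['wrist_force'],s['opening'])
print(to_tool((.4878,.0438,.24),Rdown(20.3)))
p=np.array(s['position']); R=np.array(s['orientation'])
for n,q in dict(foot=(.0565,0,0),fc1=(.0565,.017,-.017),fc2=(.0565,-.017,-.017),top=(-.0375,0,-.022)).items(): print(n,np.round(proj(c,p+R@np.array(q)),1))
v=150;im=cv2.resize(c['color'][v:v+180,210:430],None,fx=3,fy=3,interpolation=cv2.INTER_CUBIC); cv2.imwrite('pics/w4b.png',cv2.convertScaleAbs(im,alpha=1.5))
E
```

```text
[0.48794415 0.36048509 0.24310622] [ 0.24794027  0.72290296 -3.90192439] 0.013130567266100637
(array([  0.21, -30.17,  -9.62]), array([87.4,  0.2, -0.3]))
foot [318.5 220. ]
fc1 [344.  195.6]
fc2 [292.9 195.7]
top [317.7 240.8]
```

View pics/w4b.png

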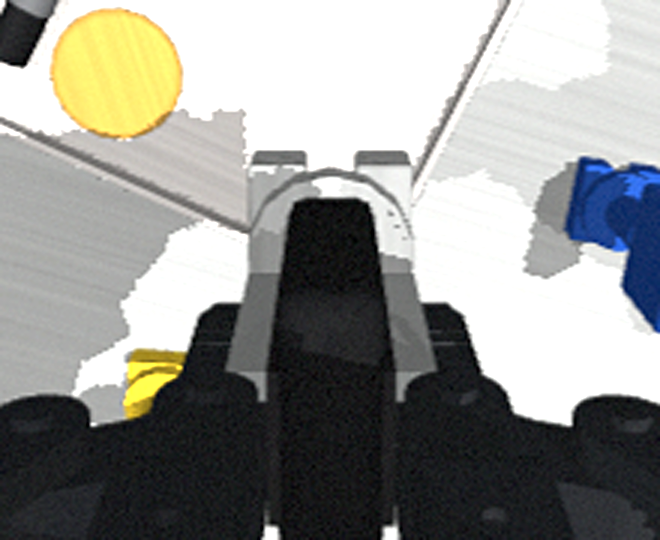

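Held key is upright, with prong rear edges at crop (252–305, 152) and (357–408, 152). The foot sits about 2–3 mm along +tool z, so I compensate when going over the left clip.

```bash
python3 -c "
from h import *
print(to_tool((.4864,.0460,.20),Rdown(20.3)))"
```

```text
(array([  4.21, -29.93,  -9.71]), array([87.4,  0.2, -0.3]))
```

{"fn": "step_arm", "kwargs": {
  "rows": [
    {"delta_pos": [0,-29.9,-9.7],"delta_rot": [87.4,0,0]},
    {"delta_pos": [0,-29.9,-9.7],"delta_rot": [87.4,0,0]},
    {"delta_pos": [0,-29.9,-9.7],"delta_rot": [87.4,0,0]},
    {"delta_pos": [0,-29.9,-9.7],"delta_rot": [87.4,0,0]},
    {"delta_pos": [0,-29.9,-9.7],"delta_rot": [87.4,0,0]},
    {"delta_pos": [0,-29.9,-9.7],"delta_rot": [87.4,0,0]},
    {"delta_pos": [0,-29.9,-9.7],"delta_rot": [87.4,0,0]},
    {"delta_pos": [0,-29.9,-9.7],"delta_rot": [87.4,0,0]}
  ]
}}

```text
time_s: 5.98
position: [0.4838, 0.0417, 0.2387]
orientation: [[-0.002, 0.644, 0.765], [-0.001, 0.765, -0.644], [-1.0, -0.002, -0.001]]
wrist_force: [0.1, 0.5, -2.4]
opening: 0.0127
```

```bash
python3 -c "
from h import *
print(to_tool((.4864,.0460,.20),Rdown(20.3)))"
```

```text
(array([ 3.87,  0.5 , -0.08]), array([29.6, -0. ,  0.1]))
```

{"fn": "step_arm", "kwargs": {
  "rows": [
    {"delta_pos": [1.5,0.5,-0.1],"delta_rot": [29.6,0,0]},
    {"delta_pos": [3.0,0.5,-0.1],"delta_rot": [29.6,0,0]},
    {"delta_pos": [3.9,0.5,-0.1],"delta_rot": [29.6,0,0]},
    {"delta_pos": [3.9,0.5,-0.1],"delta_rot": [29.6,0,0]},
    {"delta_pos": [3.9,0.5,-0.1],"delta_rot": [29.6,0,0]},
    {"delta_pos": [3.9,0.5,-0.1],"delta_rot": [29.6,0,0]},
    {"delta_pos": [3.9,0.5,-0.1],"delta_rot": [29.6,0,0]}
  ]
}}

```text
time_s: 6.57
position: [0.4873, 0.0498, 0.2007]
orientation: [[-0.0, 0.934, 0.358], [-0.0, 0.358, -0.934], [-1.0, -0.0, -0.0]]
wrist_force: [-0.3, -0.3, -2.6]
opening: 0.0129
```

```bash
python3 - <<'E'
from h import *
import pickle
print(to_tool((.4864,.0460,.20),Rdown(20.3)))
c=cam('wrist','w5.png'); pickle.dump(c,open('w5.pkl','wb'))
s=ctrl.read_state();print(s['position'])
A=np.array([.4878,.0438]);a=np.radians(-69.7);d=np.array([np.cos(a),np.sin(a)])
for t in(-.014,.014): print('bar end',np.round(proj(c,[*(A+t*d),.098]),1))
v=110;im=cv2.resize(c['color'][v:v+180,210:430],None,fx=3,fy=3,interpolation=cv2.INTER_CUBIC); cv2.imwrite('pics/w5b.png',cv2.convertScaleAbs(im,alpha=1.5))
E
```

```text
(array([ 0.07, -0.22,  0.32]), array([ 0.7, -0. ,  0. ]))
[0.48743791 0.04980002 0.20089129]
bar end [317.9 196.1]
bar end [317.5 229. ]
```

View pics/w5b.png

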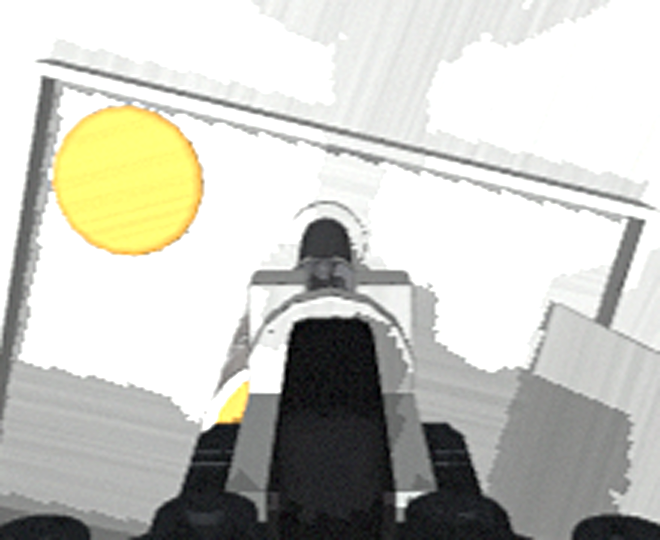

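Bar rear end appears at crop (326,265), inside the slot (309–355) but about 2 mm left; the correction agrees with the computed one. Correcting, then descending gently.

{"fn": "step_arm", "kwargs": {
  "rows": [
    {"delta_pos": [0,-0.2,0.3],"delta_rot": [0.7,0,0]},
    {"delta_pos": [1.5,-0.2,0.3],"delta_rot": [0.7,0,0]},
    {"delta_pos": [3.0,-0.2,0.3],"delta_rot": [0.7,0,0]},
    {"delta_pos": [4.2,-0.2,0.3],"delta_rot": [0.7,0,0]},
    {"delta_pos": [4.6,-0.2,0.3],"delta_rot": [0.7,0,0]},
    {"delta_pos": [4.9,-0.2,0.3],"delta_rot": [0.7,0,0]},
    {"delta_pos": [5.1,-0.2,0.3],"delta_rot": [0.7,0,0]},
    {"delta_pos": [5.1,-0.2,0.3],"delta_rot": [0.7,0,0]}
  ]
}}

```text
time_s: 7.28
position: [0.4869, 0.0462, 0.1503]
orientation: [[0.0, 0.939, 0.343], [0.0, 0.343, -0.939], [-1.0, 0.0, 0.0]]
wrist_force: [-0.1, -0.3, -3.2]
opening: 0.013
```

{"fn": "step_arm", "kwargs": {
  "rows": [
    {"delta_pos": [0.2,0,0],"delta_rot": [0,0,0]},
    {"delta_pos": [0.4,0,0],"delta_rot": [0,0,0]},
    {"delta_pos": [0.5,0,0],"delta_rot": [0,0,0]},
    {"delta_pos": [0.5,0,0],"delta_rot": [0,0,0]}
  ]
}}

```text
time_s: 7.62
position: [0.4867, 0.0462, 0.145]
orientation: [[-0.0, 0.939, 0.343], [-0.0, 0.343, -0.939], [-1.0, -0.0, -0.0]]
wrist_force: [0.7, 0.6, -1.0]
opening: 0.0132
```

{"fn": "step_arm", "kwargs": {
  "rows": [
    {"delta_pos": [0,-0.03,0],"delta_rot": [-6,0,0]},
    {"delta_pos": [0,-0.05,0],"delta_rot": [-12,0,0]},
    {"delta_pos": [0,-0.08,0.01],"delta_rot": [-18,0,0]},
    {"delta_pos": [0,-0.11,0.02],"delta_rot": [-24,0,0]},
    {"delta_pos": [0,-0.13,0.04],"delta_rot": [-30,0,0]},
    {"delta_pos": [0,-0.15,0.05],"delta_rot": [-36,0,0]},
    {"delta_pos": [0,-0.17,0.07],"delta_rot": [-42,0,0]},
    {"delta_pos": [0,-0.17,0.07],"delta_rot": [-42,0,0]}
  ]
}}

```text
time_s: 8.28
position: [0.4849, 0.0448, 0.145]
orientation: [[-0.001, 0.464, 0.886], [-0.0, 0.886, -0.464], [-1.0, -0.001, -0.0]]
wrist_force: [-2.2, -0.3, -2.2]
opening: 0.0127
```

```bash
python3 -c "
from h import *
s=ctrl.read_state();print(s['wrist_torque'],s['wrist_force'],s['joint_pos'],s['position'])
R=np.array(s['orientation']);print(np.degrees(np.arctan2(R[1,1],R[0,1])))"
```

```text
[-0.29692424  0.58515085 -0.0697048 ] [-2.19294818 -0.2731167  -2.16325111] [ 9.23339999e-02  2.20754031e-01 -2.45256407e-01  1.10553702e+00
 -3.10192989e-04  5.74822552e-01] [0.48493849 0.04480568 0.14504082]
62.355457804334534
```

{"fn": "step_arm", "kwargs": {
  "rows": [
    {"delta_pos": [0,-0.03,0],"delta_rot": [-6,0,0]},
    {"delta_pos": [0,-0.05,0],"delta_rot": [-12,0,0]},
    {"delta_pos": [0,-0.08,0.01],"delta_rot": [-18,0,0]},
    {"delta_pos": [0,-0.11,0.02],"delta_rot": [-24,0,0]},
    {"delta_pos": [0,-0.13,0.04],"delta_rot": [-30,0,0]},
    {"delta_pos": [0,-0.15,0.05],"delta_rot": [-35,0,0]},
    {"delta_pos": [0,-0.15,0.05],"delta_rot": [-35,0,0]}
  ]
}}

```text
time_s: 8.87
position: [0.4847, 0.043, 0.145]
orientation: [[-0.001, -0.125, 0.992], [-0.001, 0.992, 0.125], [-1.0, -0.001, -0.001]]
wrist_force: [-2.5, -2.8, -1.8]
opening: 0.013
```

```bash
cat > st.py <<'E'
from h import *
s=ctrl.read_state();print('tq',np.round(s['wrist_torque'],3),np.round(s['wrist_force'],1),np.round(s['joint_pos'],3),np.round(s['position'],4))
R=np.array(s['orientation']);print('yaw',np.degrees(np.arctan2(R[1,1],R[0,1])).round(1))
E
python3 st.py
```

```text
tq [-0.884  0.488 -0.012] [-2.5 -2.8 -1.8] [ 8.900e-02  2.200e-01 -2.460e-01  1.105e+00 -1.000e-03 -3.600e-02] [0.4847 0.043  0.145 ]
yaw 97.2
```

{"fn": "step_arm", "kwargs": {
  "rows": [
    {"delta_pos": [0,-0.01,0],"delta_rot": [-2,0,0]},
    {"delta_pos": [0,-0.02,0],"delta_rot": [-4,0,0]},
    {"delta_pos": [0,-0.02,0],"delta_rot": [-4,0,0]}
  ]
}}

```text
time_s: 9.12
position: [0.4848, 0.0428, 0.145]
orientation: [[-0.001, -0.189, 0.982], [-0.001, 0.982, 0.189], [-1.0, -0.001, -0.001]]
wrist_force: [-2.5, -4.1, -2.3]
opening: 0.0131
```

```bash
python3 st.py
```

```text
tq [-1.029  0.665 -0.174] [-2.5 -4.1 -2.3] [ 8.900e-02  2.200e-01 -2.460e-01  1.105e+00 -1.000e-03 -1.020e-01] [0.4848 0.0428 0.145 ]
yaw 100.9
```

{"fn": "step_arm", "kwargs": {
  "rows": [
    {"delta_pos": [0,0,0],"delta_rot": [-2,0,0]},
    {"delta_pos": [0,0,0],"delta_rot": [-4,0,0]},
    {"delta_pos": [0,0,0],"delta_rot": [-4,0,0]},
    {"delta_pos": [0,0,0],"delta_rot": [-4,0,0]}
  ]
}}

```text
time_s: 9.45
position: [0.4848, 0.0426, 0.145]
orientation: [[-0.001, -0.255, 0.967], [-0.001, 0.967, 0.255], [-1.0, -0.001, -0.001]]
wrist_force: [-2.1, -5.6, -0.7]
opening: 0.0127
```

```bash
python3 st.py
```

```text
tq [-1.417  0.703 -0.673] [-2.1 -5.6 -0.7] [ 8.900e-02  2.200e-01 -2.460e-01  1.105e+00 -1.000e-03 -1.690e-01] [0.4848 0.0426 0.145 ]
yaw 104.8
```

{"fn": "step_arm", "kwargs": {
  "rows": [
    {"delta_pos": [0,0.02,0],"delta_rot": [6,0,0]},
    {"delta_pos": [0,0.04,0],"delta_rot": [12,0,0]},
    {"delta_pos": [0,0.04,0],"delta_rot": [12,0,0]}
  ]
}}

```text
time_s: 9.7
position: [0.4853, 0.0438, 0.1452]
orientation: [[0.001, -0.045, 0.999], [0.0, 0.999, 0.045], [-1.0, 0.0, 0.001]]
wrist_force: [0.2, -0.1, -2.3]
opening: 0.0129
```

```bash
python3 st.py
```

```text
tq [ 0.015 -0.026  0.015] [ 0.2 -0.1 -2.3] [ 0.09   0.22  -0.246  1.104  0.     0.045] [0.4853 0.0438 0.1452]
yaw 92.6
```

{"fn": "step_arm", "kwargs": {
  "rows": [
    {"delta_pos": [-1,0,0],"delta_rot": [0,0,0]},
    {"delta_pos": [-2.5,0,0],"delta_rot": [0,0,0]},
    {"delta_pos": [-4.5,0,0],"delta_rot": [0,0,0]},
    {"delta_pos": [-5.5,0,0],"delta_rot": [0,0,0]},
    {"delta_pos": [-5.5,0,0],"delta_rot": [0,0,0]}
  ]
}}

```text
time_s: 10.12
position: [0.4863, 0.0438, 0.2026]
orientation: [[0.004, -0.055, 0.998], [0.0, 0.998, 0.055], [-1.0, 0.0, 0.004]]
wrist_force: [-0.2, -0.3, -1.5]
opening: 0.0127
```

```bash
python3 st.py;  python3 -c "
from h import *
print(to_tool((.4999,-.0525,.20),Rdown(17.5)))"
```

```text
tq [-0.037 -0.04  -0.038] [-0.2 -0.3 -1.5] [ 0.09   0.192 -0.133  1.242  0.     0.035] [0.4863 0.0438 0.2026]
yaw 93.1
(array([ 0.26, -9.69,  0.83]), array([75.6,  0.2, -0.2]))
```

{"fn": "step_arm", "kwargs": {
  "rows": [
    {"delta_pos": [0,-3,0.3],"delta_rot": [10,0,0]},
    {"delta_pos": [0,-6,0.6],"delta_rot": [20,0,0]},
    {"delta_pos": [0.1,-9.7,0.8],"delta_rot": [30,0,0]},
    {"delta_pos": [0.1,-9.7,0.8],"delta_rot": [75.3,0,0]},
    {"delta_pos": [0.1,-9.7,0.8],"delta_rot": [75.3,0,0]},
    {"delta_pos": [0.1,-9.7,0.8],"delta_rot": [75.3,0,0]},
    {"delta_pos": [0.1,-9.7,0.8],"delta_rot": [75.3,0,0]},
    {"delta_pos": [0.1,-9.7,0.8],"delta_rot": [75.3,0,0]}
  ]
}}

```text
time_s: 10.78
position: [0.498, -0.0529, 0.1983]
orientation: [[-0.001, 0.815, 0.58], [0.0, 0.58, -0.815], [-1.0, -0.001, -0.001]]
wrist_force: [0.8, 0.3, -1.6]
opening: 0.0129
```

```bash
python3 st.py;  python3 -c "
from h import *
print(to_tool((.4999,-.0525,.20),Rdown(17.5)))"
```

```text
tq [-0.016  0.    -0.027] [ 0.8  0.3 -1.6] [-0.106  0.223 -0.105  1.244  0.     0.846] [ 0.498  -0.0529  0.1983]
yaw 35.5
(array([-0.17,  0.18,  0.08]), array([18., -0.,  0.]))
```

{"fn": "step_arm", "kwargs": {
  "rows": [
    {"delta_pos": [-0.1,0.2,0.1],"delta_rot": [6,0,0]},
    {"delta_pos": [-0.1,0.2,0.1],"delta_rot": [12,0,0]},
    {"delta_pos": [-0.1,0.2,0.1],"delta_rot": [18,0,0]},
    {"delta_pos": [-0.1,0.2,0.1],"delta_rot": [18,0,0]},
    {"delta_pos": [-0.1,0.2,0.1],"delta_rot": [18,0,0]}
  ]
}}

```text
time_s: 11.2
position: [0.5002, -0.0524, 0.1995]
orientation: [[-0.001, 0.951, 0.309], [0.0, 0.309, -0.951], [-1.0, -0.001, -0.0]]
wrist_force: [-0.2, -0.8, -3.0]
opening: 0.0134
```

```bash
python3 st.py; python3 - <<'E'
from h import *
import pickle
print(to_tool((.4999,-.0525,.20),Rdown(17.5)))
c=cam('wrist','w6.png')
A=np.array([.501,-.055]);a=np.radians(107.5);d=np.array([np.cos(a),np.sin(a)])
for t in(-.014,.014): print('bar end',np.round((np.array(proj(c,[*(A+t*d),.098]))-[210,90])*3,1))
v=90;im=cv2.resize(c['color'][v:v+200,210:430],None,fx=3,fy=3,interpolation=cv2.INTER_CUBIC)[:598]; cv2.imwrite('pics/w6b.png',cv2.convertScaleAbs(im,alpha=1.3))
E
```

```text
tq [-0.025 -0.029  0.02 ] [-0.2 -0.8 -3. ] [-0.104  0.227 -0.096  1.248  0.     1.152] [ 0.5002 -0.0524  0.1995]
yaw 18.0
(array([-0.05, -0.03,  0.  ]), array([ 0.5, -0. ,  0. ]))
bar end [329.  408.1]
bar end [329.8 308.4]
```

View pics/w6b.png

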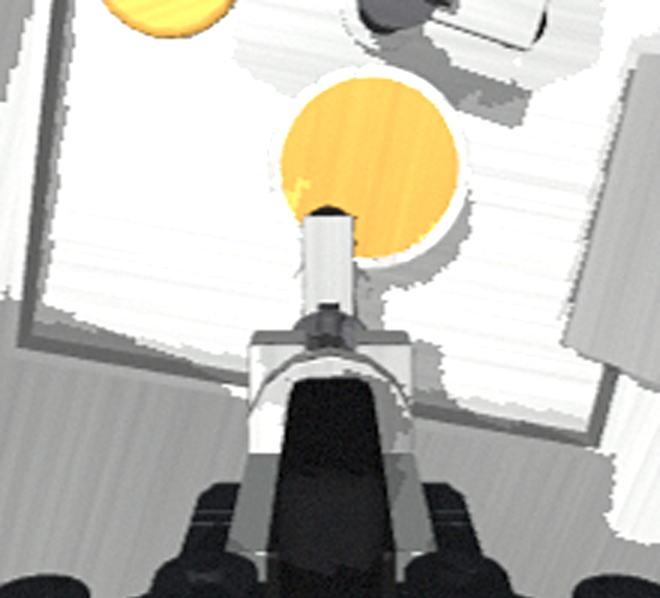

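Left clip is swung clear (top right, pointing at the belt). The right bar end at crop (329,308) is centred in the slot, so I descend.

{"fn": "step_arm", "kwargs": {
  "rows": [
    {"delta_pos": [1.5,0,0],"delta_rot": [0.5,0,0]},
    {"delta_pos": [3.0,0,0],"delta_rot": [0.5,0,0]},
    {"delta_pos": [4.2,0,0],"delta_rot": [0.5,0,0]},
    {"delta_pos": [4.6,0,0],"delta_rot": [0.5,0,0]},
    {"delta_pos": [4.9,0,0],"delta_rot": [0.5,0,0]},
    {"delta_pos": [5.0,0,0],"delta_rot": [0.5,0,0]},
    {"delta_pos": [5.0,0,0],"delta_rot": [0.5,0,0]}
  ]
}}

```text
time_s: 11.83
position: [0.5006, -0.0525, 0.1504]
orientation: [[0.0, 0.955, 0.298], [-0.0, 0.298, -0.955], [-1.0, 0.0, 0.0]]
wrist_force: [-0.0, -0.0, -2.0]
opening: 0.013
```

{"fn": "step_arm", "kwargs": {
  "rows": [
    {"delta_pos": [0.2,0,0],"delta_rot": [0,0,0]},
    {"delta_pos": [0.45,0,0],"delta_rot": [0,0,0]},
    {"delta_pos": [0.45,0,0],"delta_rot": [0,0,0]}
  ]
}}

```text
time_s: 12.08
position: [0.5004, -0.0524, 0.1454]
orientation: [[-0.0, 0.955, 0.297], [0.0, 0.297, -0.955], [-1.0, -0.0, -0.0]]
wrist_force: [-0.6, 0.6, -2.6]
opening: 0.0131
```

{"fn": "step_arm", "kwargs": {
  "rows": [
    {"delta_pos": [0,-0.03,0],"delta_rot": [-6,0,0]},
    {"delta_pos": [0,-0.05,0],"delta_rot": [-12,0,0]},
    {"delta_pos": [0,-0.08,0.01],"delta_rot": [-18,0,0]},
    {"delta_pos": [0,-0.11,0.02],"delta_rot": [-24,0,0]},
    {"delta_pos": [0,-0.13,0.04],"delta_rot": [-30,0,0]},
    {"delta_pos": [0,-0.15,0.05],"delta_rot": [-36,0,0]},
    {"delta_pos": [0,-0.17,0.07],"delta_rot": [-42,0,0]},
    {"delta_pos": [0,-0.17,0.07],"delta_rot": [-42,0,0]}
  ]
}}

```text
time_s: 12.75
position: [0.4982, -0.0539, 0.1454]
orientation: [[-0.001, 0.505, 0.863], [-0.001, 0.863, -0.505], [-1.0, -0.001, -0.001]]
wrist_force: [-2.6, -1.3, -1.1]
opening: 0.013
```

{"fn": "step_arm", "kwargs": {
  "rows": [
    {"delta_pos": [0,-0.03,0],"delta_rot": [-6,0,0]},
    {"delta_pos": [0,-0.05,0],"delta_rot": [-12,0,0]},
    {"delta_pos": [0,-0.08,0.01],"delta_rot": [-18,0,0]},
    {"delta_pos": [0,-0.11,0.02],"delta_rot": [-24,0,0]},
    {"delta_pos": [0,-0.13,0.04],"delta_rot": [-30,0,0]},
    {"delta_pos": [0,-0.15,0.05],"delta_rot": [-36,0,0]},
    {"delta_pos": [0,-0.16,0.06],"delta_rot": [-39,0,0]},
    {"delta_pos": [0,-0.16,0.06],"delta_rot": [-39,0,0]}
  ]
}}

```text
time_s: 13.42
position: [0.4981, -0.056, 0.1454]
orientation: [[-0.001, -0.147, 0.989], [-0.001, 0.989, 0.147], [-1.0, -0.001, -0.001]]
wrist_force: [-2.3, -4.2, -3.1]
opening: 0.0129
```

```bash
python3 st.py
```

```text
tq [-1.185  0.606 -0.023] [-2.3 -4.2 -3.1] [-0.111  0.249 -0.208  1.115 -0.002 -0.258] [ 0.4981 -0.056   0.1454]
yaw 98.5
```

{"fn": "step_arm", "kwargs": {
  "rows": [
    {"delta_pos": [0,0,0],"delta_rot": [-2,0,0]},
    {"delta_pos": [0,0,0],"delta_rot": [-4,0,0]},
    {"delta_pos": [0,0,0],"delta_rot": [-6,0,0]},
    {"delta_pos": [0,0,0],"delta_rot": [-6,0,0]},
    {"delta_pos": [0,0,0],"delta_rot": [-6,0,0]}
  ]
}}

```text
time_s: 13.83
position: [0.4982, -0.0563, 0.1454]
orientation: [[-0.001, -0.245, 0.969], [-0.002, 0.969, 0.245], [-1.0, -0.002, -0.001]]
wrist_force: [-2.8, -7.7, -2.5]
opening: 0.0129
```

```bash
python3 st.py
```

```text
tq [-1.854  0.717 -0.562] [-2.8 -7.7 -2.5] [-0.111  0.249 -0.208  1.115 -0.002 -0.359] [ 0.4982 -0.0563  0.1454]
yaw 104.2
```

{"fn": "step_arm", "kwargs": {
  "rows": [
    {"delta_pos": [0,0.03,0],"delta_rot": [6,0,0]},
    {"delta_pos": [0,0.05,0],"delta_rot": [12,0,0]},
    {"delta_pos": [0,0.05,0],"delta_rot": [12,0,0]},
    {"delta_pos": [0,0.05,0],"delta_rot": [12,0,0]}
  ]
}}

```text
time_s: 14.17
position: [0.4986, -0.0548, 0.1457]
orientation: [[0.0, -0.043, 0.999], [0.0, 0.999, 0.043], [-1.0, 0.0, 0.0]]
wrist_force: [0.3, -0.5, -1.4]
opening: 0.0126
```

```bash
python3 st.py
```

```text
tq [ 0.032  0.013 -0.05 ] [ 0.3 -0.5 -1.4] [-0.11   0.248 -0.208  1.114  0.    -0.152] [ 0.4986 -0.0548  0.1457]
yaw 92.4
```

{"fn": "step_arm", "kwargs": {
  "rows": [
    {"delta_pos": [-1,0,0],"delta_rot": [0,0,0]},
    {"delta_pos": [-2.5,0,0],"delta_rot": [0,0,0]},
    {"delta_pos": [-5,0,0],"delta_rot": [0,0,0]},
    {"delta_pos": [-7.5,0,0],"delta_rot": [0,0,0]},
    {"delta_pos": [-7.5,0,0],"delta_rot": [0,0,0]}
  ]
}}

```text
time_s: 14.58
position: [0.5003, -0.055, 0.2257]
orientation: [[0.006, -0.042, 0.999], [-0.001, 0.999, 0.042], [-1.0, -0.001, 0.006]]
wrist_force: [0.5, -0.1, -1.6]
opening: 0.0131
```

```bash
python3 -c "
from h import *
c=cam('top','t2.png'); c=cam('wrist','w7.png')
print(to_tool((.487,.3596,.20),Rdown(107.6)))"
```

```text
(array([ 2.16, 41.46,  0.5 ]), array([-15.2,   0.1,   0. ]))
```

{"fn": "step_arm", "kwargs": {
  "rows": [
    {"delta_pos": [0,41.4,0.5],"delta_rot": [-15.2,0,0]},
    {"delta_pos": [0,41.4,0.5],"delta_rot": [-15.2,0,0]},
    {"delta_pos": [0,41.4,0.5],"delta_rot": [-15.2,0,0]},
    {"delta_pos": [0,41.4,0.5],"delta_rot": [-15.2,0,0]},
    {"delta_pos": [0,41.4,0.5],"delta_rot": [-15.2,0,0]},
    {"delta_pos": [0,41.4,0.5],"delta_rot": [-15.2,0,0]},
    {"delta_pos": [0,41.4,0.5],"delta_rot": [-15.2,0,0]},
    {"delta_pos": [0,41.4,0.5],"delta_rot": [-15.2,0,0]}
  ]
}}

```text
time_s: 15.35
position: [0.4884, 0.2803, 0.2197]
orientation: [[-0.001, -0.302, 0.953], [-0.001, 0.953, 0.302], [-1.0, -0.0, -0.001]]
wrist_force: [1.6, 0.1, -1.3]
opening: 0.0126
```

{"fn": "step_arm", "kwargs": {
  "rows": [
    {"delta_pos": [0,0,0],"delta_rot": [0,0,0]}
  ]
}}

```text
time_s: 15.43
position: [0.4879, 0.2844, 0.2189]
orientation: [[-0.002, -0.306, 0.952], [0.001, 0.952, 0.306], [-1.0, 0.002, -0.002]]
wrist_force: [0.7, 0.5, -2.7]
opening: 0.0127
```

```bash
python3 -c "
from h import *
print(to_tool((.487,.3596,.061),Rdown(107.6)))"
```

```text
(array([15.8 ,  7.16,  2.24]), array([ 0.2, -0.1, -0.1]))
```

{"fn": "step_arm", "kwargs": {
  "rows": [
    {"delta_pos": [0,3.6,1.1],"delta_rot": [0,0,0]},
    {"delta_pos": [1,7.1,2.2],"delta_rot": [0,0,0]},
    {"delta_pos": [5,7.1,2.2],"delta_rot": [0,0,0]},
    {"delta_pos": [9,7.1,2.2],"delta_rot": [0,0,0]},
    {"delta_pos": [12,7.1,2.2],"delta_rot": [0,0,0]},
    {"delta_pos": [14.5,7.1,2.2],"delta_rot": [0,0,0]},
    {"delta_pos": [15.3,7.1,2.2],"delta_rot": [0,0,0]},
    {"delta_pos": [15.3,7.1,2.2],"delta_rot": [0,0,0]}
  ]
}}

```text
time_s: 16.1
position: [0.4875, 0.3516, 0.0651]
orientation: [[-0.004, -0.301, 0.954], [-0.003, 0.954, 0.301], [-1.0, -0.001, -0.005]]
wrist_force: [-0.8, -1.5, -2.1]
opening: 0.0128
```

```bash
python3 st.py; python3 -c "
from h import *
print(to_tool((.487,.3596,.0605),Rdown(107.6)))"
```

```text
tq [-0.015  0.041  0.02 ] [-0.8 -1.5 -2.1] [ 0.625  0.501 -0.05   1.025  0.     0.319] [0.4875 0.3516 0.0651]
yaw 107.5
(array([0.46, 0.78, 0.2 ]), array([-0.1, -0.3,  0.1]))
```

{"fn": "step_arm", "kwargs": {
  "rows": [
    {"delta_pos": [0.2,0,0],"delta_rot": [0,0,0]},
    {"delta_pos": [0.4,0,0],"delta_rot": [0,0,0]},
    {"delta_pos": [0.4,0,0],"delta_rot": [0,0,0]},
    {"delta_pos": [0.4,0,0],"delta_rot": [0,0,0]}
  ]
}}

```text
time_s: 16.43
position: [0.4896, 0.3531, 0.0647]
orientation: [[0.001, -0.3, 0.954], [0.001, 0.954, 0.3], [-1.0, 0.001, 0.002]]
wrist_force: [-0.4, 0.6, -2.3]
opening: 0.0128
```

{"fn": "step_arm", "kwargs": {
  "rows": [
    {"delta_pos": [0.2,0,0],"delta_rot": [0,0,0]},
    {"delta_pos": [0.3,0,0],"delta_rot": [0,0,0]},
    {"delta_pos": [0.3,0,0],"delta_rot": [0,0,0]}
  ]
}}

```text
time_s: 16.68
position: [0.4891, 0.3527, 0.0606]
orientation: [[0.0, -0.3, 0.954], [0.0, 0.954, 0.3], [-1.0, 0.0, 0.0]]
wrist_force: [-0.8, 0.0, -2.9]
opening: 0.0133
```

{"fn": "step_arm", "kwargs": {
  "rows": [
    {"delta_pos": [0.1,0,0],"delta_rot": [0,0,0]},
    {"delta_pos": [0.1,0,0],"delta_rot": [0,0,0]}
  ]
}}

```text
time_s: 16.85
position: [0.4893, 0.3528, 0.0605]
orientation: [[0.001, -0.3, 0.954], [0.001, 0.954, 0.3], [-1.0, 0.0, 0.001]]
wrist_force: [-3.4, -3.0, 11.4]
opening: 0.0129
```

Contact (11 N). Now opening gently.

{"fn": "step_arm", "kwargs": {
  "jaw": 0,
  "rows": [
    {"delta_pos": [0,0,0],"delta_rot": [0,0,0]},
    {"delta_pos": [0,0,0],"delta_rot": [0,0,0]},
    {"delta_pos": [0,0,0],"delta_rot": [0,0,0]},
    {"delta_pos": [0,0,0],"delta_rot": [0,0,0]},
    {"delta_pos": [0,0,0],"delta_rot": [0,0,0]},
    {"delta_pos": [0,0,0],"delta_rot": [0,0,0]},
    {"delta_pos": [0,0,0],"delta_rot": [0,0,0]}
  ]
}}

```text
time_s: 17.43
position: [0.4891, 0.3527, 0.0595]
orientation: [[-0.0, -0.3, 0.954], [0.0, 0.954, 0.3], [-1.0, 0.0, -0.0]]
wrist_force: [0.6, -0.2, -0.2]
opening: 0.0853
```

{"fn": "step_arm", "kwargs": {
  "rows": [
    {"delta_pos": [-1.5,0,0],"delta_rot": [0,0,0]},
    {"delta_pos": [-4,0,0],"delta_rot": [0,0,0]},
    {"delta_pos": [-8,0,0],"delta_rot": [0,0,0]},
    {"delta_pos": [-12,0,0],"delta_rot": [0,0,0]},
    {"delta_pos": [-16,0,0],"delta_rot": [0,0,0]},
    {"delta_pos": [-16,0,0],"delta_rot": [0,0,0]}
  ]
}}

```text
time_s: 17.93
position: [0.4911, 0.3542, 0.2276]
orientation: [[0.008, -0.3, 0.954], [0.006, 0.954, 0.3], [-1.0, 0.003, 0.01]]
wrist_force: [0.4, 1.4, 0.9]
opening: 0.0852
```

```bash
python3 - <<'E'
from h import *
s=ctrl.read_state();print(s['position'],s['opening'])
c=cam('wrist','w8.png'); w7=cv2.imread('pics/w7.png')
f=lambda i:cv2.resize(i,(400,250))
t=cam('scene','s2.png')['color']
im=np.vstack([np.hstack([f(c['color']),f(w7)]),np.hstack([cv2.resize(t[120:220,335:495],(400,250)),cv2.resize(t[165:265,230:390],(400,250))])])
cv2.imwrite('pics/m8.png',cv2.convertScaleAbs(im,alpha=1.2))
print(to_tool((.495,-.005,.22),Rdown(7.5)))
E
```

```text
[0.49110643 0.35419973 0.22760145] 0.08518770469455329
(array([  0.06, -34.33, -10.27]), array([100. ,   0.1,  -0.2]))
```

View pics/m8.png

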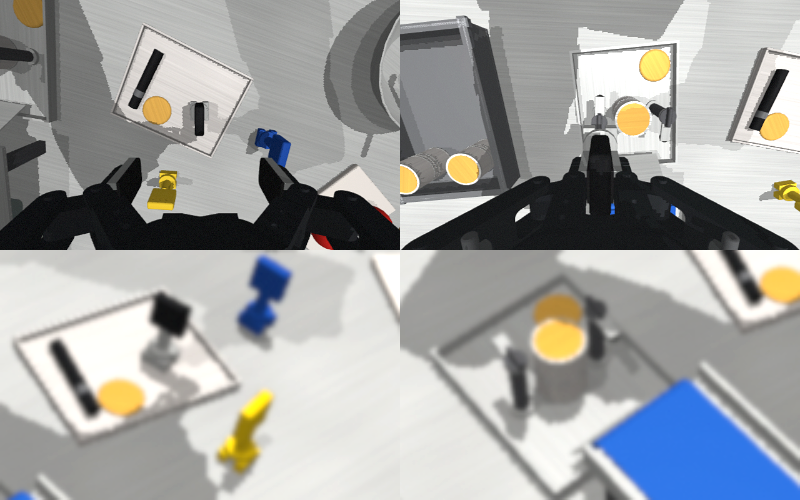

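Four-part picture: the key stands upright in the pan, with its foot on the floor at lower-left (170,330). Both clips are swung off the can's lid. Now to the can.

{"fn": "step_arm", "kwargs": {
  "rows": [
    {"delta_pos": [0,-34.3,-10.3],"delta_rot": [100,0,0]},
    {"delta_pos": [0,-34.3,-10.3],"delta_rot": [100,0,0]},
    {"delta_pos": [0,-34.3,-10.3],"delta_rot": [100,0,0]},
    {"delta_pos": [0,-34.3,-10.3],"delta_rot": [100,0,0]},
    {"delta_pos": [0,-34.3,-10.3],"delta_rot": [100,0,0]},
    {"delta_pos": [0,-34.3,-10.3],"delta_rot": [100,0,0]},
    {"delta_pos": [0,-34.3,-10.3],"delta_rot": [100,0,0]},
    {"delta_pos": [0,-34.3,-10.3],"delta_rot": [100,0,0]}
  ]
}}

```text
time_s: 18.7
position: [0.4923, 0.0175, 0.2184]
orientation: [[-0.002, 0.645, 0.764], [-0.0, 0.764, -0.645], [-1.0, -0.001, -0.001]]
wrist_force: [1.0, 0.7, 0.3]
opening: 0.0852
```

```bash
python3 -c "
from h import *
print(to_tool((.4955,-.005,.22),Rdown(7.5)))"
```

```text
(array([-0.16, -1.51,  1.7 ]), array([42.3, -0. ,  0.1]))
```

{"fn": "step_arm", "kwargs": {
  "rows": [
    {"delta_pos": [0,-1.5,1.7],"delta_rot": [42.3,0,0]},
    {"delta_pos": [0,-1.5,1.7],"delta_rot": [42.3,0,0]},
    {"delta_pos": [0,-1.5,1.7],"delta_rot": [42.3,0,0]},
    {"delta_pos": [0,-1.5,1.7],"delta_rot": [42.3,0,0]},
    {"delta_pos": [0,-1.5,1.7],"delta_rot": [42.3,0,0]},
    {"delta_pos": [0,-1.5,1.7],"delta_rot": [42.3,0,0]},
    {"delta_pos": [0,-1.5,1.7],"delta_rot": [42.3,0,0]},
    {"delta_pos": [0,-1.5,1.7],"delta_rot": [42.3,0,0]}
  ]
}}

```text
time_s: 19.37
position: [0.4964, -0.003, 0.2186]
orientation: [[-0.002, 0.99, 0.141], [0.0, 0.141, -0.99], [-1.0, -0.002, -0.0]]
wrist_force: [0.1, -0.3, 0.2]
opening: 0.0853
```

```bash
python3 - <<'E'
from h import *
c=cam('wrist','w9.png'); print(np.round(proj(c,(.4955,-.005,.079)),1))
o=cv2.inRange(cv2.cvtColor(c['color'],cv2.COLOR_BGR2HSV),(8,110,40),(28,255,255))
cs,_=cv2.findContours(o,0,2)
for k in cs:
    if cv2.contourArea(k)>300:
        e=cv2.fitEllipse(k); print(np.round(e[0],1),np.round(e[1],1),on(c,*e[0],.079).round(4))
print(to_tool((.4955,-.005,.040),Rdown(7.5)))
E
```

```text
[319.  197.7]
[319.3 196.8] [50.7 51.5] [ 0.4957 -0.0042  0.079 ]
[251.3 134.5] [46.5 49.8] [0.4284 0.0434 0.079 ]
(array([17.88, -0.1 ,  0.19]), array([ 0.6, -0. ,  0.1]))
```

{"fn": "step_arm", "kwargs": {
  "rows": [
    {"delta_pos": [0,-0.1,0.2],"delta_rot": [0.6,0,0]},
    {"delta_pos": [4,-0.1,0.2],"delta_rot": [0.6,0,0]},
    {"delta_pos": [8,-0.1,0.2],"delta_rot": [0.6,0,0]},
    {"delta_pos": [11,-0.1,0.2],"delta_rot": [0.6,0,0]},
    {"delta_pos": [14,-0.1,0.2],"delta_rot": [0.6,0,0]},
    {"delta_pos": [16.5,-0.1,0.2],"delta_rot": [0.6,0,0]},
    {"delta_pos": [17.8,-0.1,0.2],"delta_rot": [0.6,0,0]},
    {"delta_pos": [17.8,-0.1,0.2],"delta_rot": [0.6,0,0]}
  ]
}}

```text
time_s: 20.08
position: [0.4939, -0.0052, 0.0388]
orientation: [[-0.005, 0.992, 0.128], [0.0, 0.128, -0.992], [-1.0, -0.005, -0.001]]
wrist_force: [-0.9, -0.8, -0.4]
opening: 0.0852
```

{"fn": "step_arm", "kwargs": {
  "jaw": 1,
  "squeeze": 35,
  "rows": [
    {"delta_pos": [0,0,0],"delta_rot": [0,0,0]},
    {"delta_pos": [0,0,0],"delta_rot": [0,0,0]},
    {"delta_pos": [0,0,0],"delta_rot": [0,0,0]},
    {"delta_pos": [0,0,0],"delta_rot": [0,0,0]},
    {"delta_pos": [0,0,0],"delta_rot": [0,0,0]},
    {"delta_pos": [0,0,0],"delta_rot": [0,0,0]}
  ]
}}

```text
time_s: 20.58
position: [0.497, -0.0051, 0.043]
orientation: [[0.002, 0.992, 0.127], [-0.0, 0.127, -0.992], [-1.0, 0.002, 0.0]]
wrist_force: [-2.2, -0.3, 7.4]
opening: 0.0542
```

```bash
python3 st.py
```

```text
tq [-0.084  0.432  0.039] [-2.2 -0.3  7.4] [-0.01   0.324 -0.386  0.859 -0.     1.433] [ 0.497  -0.0051  0.043 ]
yaw 7.3
```

{"fn": "step_arm", "kwargs": {
  "squeeze": 60,
  "rows": [
    {"delta_pos": [0,0,0],"delta_rot": [0,0,0]},
    {"delta_pos": [-1,0,0],"delta_rot": [0,0,0]},
    {"delta_pos": [-3,0,0],"delta_rot": [0,0,0]},
    {"delta_pos": [-6,0,0],"delta_rot": [0,0,0]},
    {"delta_pos": [-9,0,0],"delta_rot": [0,0,0]},
    {"delta_pos": [-12,0,0],"delta_rot": [0,0,0]},
    {"delta_pos": [-15,0,0],"delta_rot": [0,0,0]},
    {"delta_pos": [-15,0,0],"delta_rot": [0,0,0]}
  ]
}}

```text
time_s: 21.25
position: [0.4986, -0.0051, 0.1983]
orientation: [[0.009, 0.992, 0.127], [-0.0, 0.127, -0.992], [-1.0, 0.009, 0.001]]
wrist_force: [0.9, -0.7, -0.9]
opening: 0.0536
```

```bash
python3 st.py; python3 - <<'E'
from h import *
c=cam('top','t3.png'); cv2.imwrite('pics/t3b.png',cv2.convertScaleAbs(cv2.resize(c['color'][140:270,200:500],None,fx=2.6,fy=2.6,interpolation=cv2.INTER_CUBIC),alpha=1.4))
print(to_tool((.470,-.335,.19),Rdown(6)))
E
```

```text
tq [ 0.047 -0.085  0.029] [ 0.9 -0.7 -0.9] [-0.01   0.21  -0.121  1.231  0.     1.433] [ 0.4986 -0.0051  0.1983]
yaw 7.3
(array([ 0.53, -6.96, 32.37]), array([ 1.3,  0. , -0.4]))
```

{"fn": "step_arm", "kwargs": {
  "rows": [
    {"delta_pos": [0,-7,32.4],"delta_rot": [1.3,0,0]},
    {"delta_pos": [0,-7,32.4],"delta_rot": [1.3,0,0]},
    {"delta_pos": [0,-7,32.4],"delta_rot": [1.3,0,0]},
    {"delta_pos": [0,-7,32.4],"delta_rot": [1.3,0,0]},
    {"delta_pos": [0,-7,32.4],"delta_rot": [1.3,0,0]},
    {"delta_pos": [0,-7,32.4],"delta_rot": [1.3,0,0]},
    {"delta_pos": [0,-7,32.4],"delta_rot": [1.3,0,0]},
    {"delta_pos": [0,-7,32.4],"delta_rot": [1.3,0,0]}
  ]
}}

```text
time_s: 21.97
position: [0.4667, -0.3374, 0.1913]
orientation: [[-0.0, 0.995, 0.104], [0.0, 0.104, -0.995], [-1.0, -0.0, -0.0]]
wrist_force: [1.5, -0.1, -2.5]
opening: 0.0536
```

{"fn": "step_arm", "kwargs": {
  "rows": [
    {"delta_pos": [0,0,0],"delta_rot": [0,0,0]}
  ]
}}

```text
time_s: 22.05
position: [0.4661, -0.3411, 0.1906]
orientation: [[-0.001, 0.995, 0.099], [-0.001, 0.099, -0.995], [-1.0, -0.001, 0.001]]
wrist_force: [0.5, -0.7, -2.4]
opening: 0.0537
```

```bash
python3 st.py; python3 - <<'E'
from h import *
print(to_tool((.470,-.335,.045),Rdown(6)))
E
```

```text
tq [-0.088 -0.061 -0.014] [ 0.5 -0.7 -2.4] [-0.631  0.384  0.095  1.283 -0.002  0.84 ] [ 0.4661 -0.3411  0.1906]
yaw 5.7
(array([14.56,  0.47, -0.59]), array([-0.3,  0.1,  0.1]))
```

{"fn": "step_arm", "kwargs": {
  "rows": [
    {"delta_pos": [0,0.3,-0.3],"delta_rot": [0,0,0]},
    {"delta_pos": [3,0.3,-0.3],"delta_rot": [0,0,0]},
    {"delta_pos": [6,0.3,-0.3],"delta_rot": [0,0,0]},
    {"delta_pos": [9,0.3,-0.3],"delta_rot": [0,0,0]},
    {"delta_pos": [11.5,0.3,-0.3],"delta_rot": [0,0,0]},
    {"delta_pos": [13,0.3,-0.3],"delta_rot": [0,0,0]},
    {"delta_pos": [13.5,0.3,-0.3],"delta_rot": [0,0,0]},
    {"delta_pos": [13.5,0.3,-0.3],"delta_rot": [0,0,0]}
  ]
}}

```text
time_s: 22.72
position: [0.47, -0.3305, 0.0556]
orientation: [[-0.002, 0.994, 0.105], [0.001, 0.105, -0.994], [-1.0, -0.002, -0.002]]
wrist_force: [-0.2, 0.5, -0.7]
opening: 0.0539
```

{"fn": "step_arm", "kwargs": {
  "rows": [
    {"delta_pos": [0,0,0],"delta_rot": [0,0,0]},
    {"delta_pos": [0,0,0],"delta_rot": [0,0,0]}
  ]
}}

```text
time_s: 22.88
position: [0.4713, -0.3322, 0.058]
orientation: [[0.002, 0.995, 0.104], [-0.001, 0.104, -0.995], [-1.0, 0.002, 0.001]]
wrist_force: [0.4, -0.3, -1.5]
opening: 0.0535
```

```bash
python3 st.py
```

```text
tq [0.004 0.005 0.007] [ 0.4 -0.3 -1.5] [-0.614  0.455 -0.144  0.97   0.     0.852] [ 0.4713 -0.3322  0.058 ]
yaw 6.0
```

{"fn": "step_arm", "kwargs": {
  "rows": [
    {"delta_pos": [0.4,0,0],"delta_rot": [0,0,0]},
    {"delta_pos": [0.8,0,0],"delta_rot": [0,0,0]},
    {"delta_pos": [1.1,0,0],"delta_rot": [0,0,0]},
    {"delta_pos": [1.1,0,0],"delta_rot": [0,0,0]},
    {"delta_pos": [1.1,0,0],"delta_rot": [0,0,0]}
  ]
}}

```text
time_s: 23.3
position: [0.4702, -0.332, 0.0454]
orientation: [[-0.0, 0.995, 0.104], [0.0, 0.104, -0.995], [-1.0, -0.0, -0.0]]
wrist_force: [-0.0, 0.4, -2.3]
opening: 0.0537
```

{"fn": "step_arm", "kwargs": {
  "rows": [
    {"delta_pos": [0.15,0,0],"delta_rot": [0,0,0]},
    {"delta_pos": [0.15,0,0],"delta_rot": [0,0,0]}
  ]
}}

```text
time_s: 23.47
position: [0.4706, -0.3322, 0.0442]
orientation: [[0.0, 0.995, 0.104], [-0.0, 0.104, -0.995], [-1.0, 0.0, 0.0]]
wrist_force: [-0.2, -0.8, -1.1]
opening: 0.0534
```

{"fn": "step_arm", "kwargs": {
  "rows": [
    {"delta_pos": [0.1,0,0],"delta_rot": [0,0,0]},
    {"delta_pos": [0.1,0,0],"delta_rot": [0,0,0]}
  ]
}}

```text
time_s: 23.63
position: [0.4706, -0.3323, 0.0442]
orientation: [[0.001, 0.995, 0.104], [-0.001, 0.104, -0.995], [-1.0, 0.001, 0.001]]
wrist_force: [-5.7, 2.9, 15.2]
opening: 0.0538
```

Contact, 15 N. Opening and then rising.

{"fn": "step_arm", "kwargs": {
  "jaw": 0,
  "rows": [
    {"delta_pos": [0,0,0],"delta_rot": [0,0,0]},
    {"delta_pos": [0,0,0],"delta_rot": [0,0,0]},
    {"delta_pos": [0,0,0],"delta_rot": [0,0,0]},
    {"delta_pos": [0,0,0],"delta_rot": [0,0,0]},
    {"delta_pos": [0,0,0],"delta_rot": [0,0,0]}
  ]
}}

```text
time_s: 24.05
position: [0.4704, -0.3321, 0.043]
orientation: [[-0.0, 0.995, 0.104], [0.0, 0.104, -0.995], [-1.0, -0.0, -0.0]]
wrist_force: [0.0, -0.5, -0.7]
opening: 0.0855
```

{"fn": "step_arm", "kwargs": {
  "rows": [
    {"delta_pos": [-1.5,0,0],"delta_rot": [0,0,0]},
    {"delta_pos": [-4,0,0],"delta_rot": [0,0,0]},
    {"delta_pos": [-8,0,0],"delta_rot": [0,0,0]},
    {"delta_pos": [-12,0,0],"delta_rot": [0,0,0]},
    {"delta_pos": [-16,0,0],"delta_rot": [0,0,0]},
    {"delta_pos": [-20,0,0],"delta_rot": [0,0,0]},
    {"delta_pos": [-22,0,0],"delta_rot": [0,0,0]},
    {"delta_pos": [-22,0,0],"delta_rot": [0,0,0]}
  ]
}}

```text
time_s: 24.72
position: [0.4718, -0.333, 0.2681]
orientation: [[0.006, 0.995, 0.104], [-0.004, 0.104, -0.995], [-1.0, 0.005, 0.005]]
wrist_force: [0.4, -0.6, 0.0]
opening: 0.0852
```

```bash
python3 st.py; python3 - <<'E'
from h import *
w=cam('wrist','w10.png')['color']; t=cv2.imread('pics/t3.png'); s=cam('scene','s3.png')['color']
f=lambda i:cv2.resize(i,(400,250),interpolation=cv2.INTER_CUBIC)
im=np.vstack([np.hstack([f(w),f(t[160:260,230:390])]),np.hstack([f(s[120:220,335:495]),f(s[200:360,80:336])])])
cv2.imwrite('pics/m10.png',cv2.convertScaleAbs(im,alpha=1.3))
E
```

```text
tq [-0.013 -0.03   0.019] [ 0.4 -0.6  0. ] [-0.615  0.372  0.273  1.465 -0.     0.852] [ 0.4718 -0.333   0.2681]
yaw 6.0
```

View pics/m10.png

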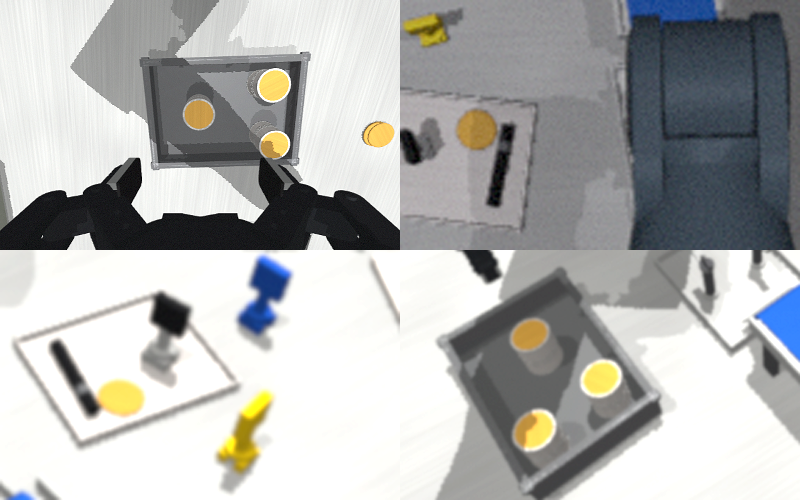

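The can stands upright at the tote's free place (upper-left pane at (198,114)), both tote cans are standing, and the key is upright in the pan. One last check of the clip angles, from the picture taken above the can.

```bash
python3 - <<'E'
from h import *
i=cv2.imread('pics/w9.png')[100:270,240:410]; cv2.imwrite('pics/w9b.png',cv2.convertScaleAbs(cv2.resize(i,None,fx=3.4,fy=3.4,interpolation=cv2.INTER_CUBIC),alpha=1.2))
E
```

```text
(no output)
```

View pics/w9b.png

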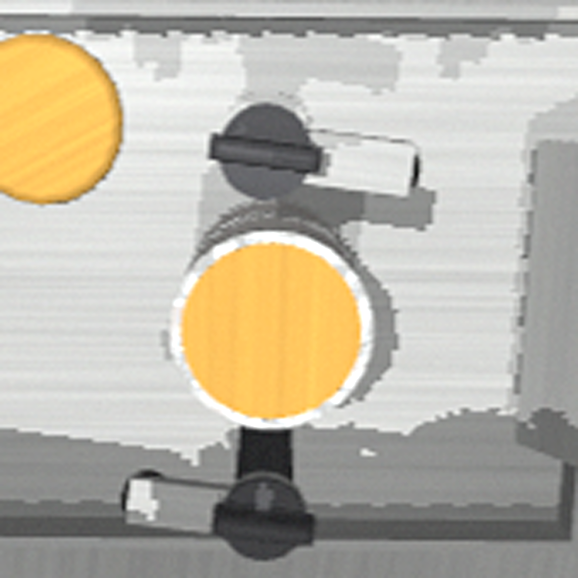

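Both clips sit about 7° short of square to the tray, which is the 1.45 rad stop: left tip at crop (415,168), right tip at (128,497).

```bash
python3 -c "
from workcell import ctrl
print(ctrl.sign_off())"
```

```text
the job is handed in; nothing more can be done
None
```

The job is done and was handed in at about 25 s of the 72 s limit; no verdict came back.

- **Clips:** I turned both screws anticlockwise with the black fork key until they hit the stop. The torque at the stop was 0.67 N m on the left and 0.56 N m on the right, against 0.08 N m of friction. The last close view shows both clips at about 83°, which matches 1.45 rad, and clear of the lid.
- **Key:** It stands upright in the tool pan again, about 7 mm from where it started. That offset was not intended, because the arm was still settling when I lowered it, but the key is well inside the rim.
- **Can:** I lowered it to the tote floor and released it only after contact (about 15 N). The final pictures show it upright in the tote's free half, with the other two cans still standing.
- **Checks:** None of my checks failed. The highest wrist force I read was about 16 N. The one disagreement was the key's position in the grip: two measurements differed by 1–2 mm along the slot. I took a value between them, and both screws seated without side load.

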